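# Set the bottle guide by its thumbwheel

### The arm

A 7-joint arm with a two-finger parallel gripper is mounted at the origin on the work surface. World frame = base frame: x ahead of the robot, y to its left, z up, the work surface at z = 0. Lengths are in mm, angles in degrees, forces in N, time in s.
With the tool pointing down it reaches from about 350 to 900 mm from the base axis. Payload 19.9 kg.
Tool frame: the origin (TCP) lies midway between the tips of the shut fingers; the grasp point (between the pads) lies r.hold_point_z behind it (r.hold_point_z is the distance from the TCP to the grasp point, in mm); z points along the fingers, y is the line along which they close (so a half turn about z gives the same grasp; the last joint's range is limited). The gripper opens to 94 mm and grips with 3 to 60 N. Pads are 16 mm wide; open, the fingers measure 119 mm over their backs; the gripper's body (75 mm by 177 mm) begins 78 mm behind the grasp point.
Start: joints at [-65.518, 23.915, -0.59, 92.452, 0.269, 63.638, -3.037], TCP at [282.372, 557.549, 171.425] pointing down, gripper open.
Joint ranges: [-161.28, 161.28], [-22.2, 115.67], [-73.04, 71.86], [3.21, 147.25], [-68.34, 248.33], [10.77, 114.83], [-161.83, 161.83]. Speed limits (degrees/s): [108.29, 108.29, 136.94, 136.94, 172.46, 172.46, 172.46].

### API

Orientations are given as [roll, pitch, yaw] about the fixed x, y, z axes, in that order (R = Rz(yaw) Ry(pitch) Rx(roll)).
In Python, from station import r, viewer, ticket gives the robot as it stands.
- The arm moves only by the tool arm_command, never from a script. Its argument "rows" is a list of rows, each an object of numbers: "wx", "wy", "wz": the turn, a rotation vector about the tool's x, y, z in rad; "tx", "ty", "tz": the shift along the tool's x, y, z in m; "claw": the gripper's target within -1 to 1 (shut at 1, half-way at 0, fully open at -1). A call has exactly 8 rows; each row shifts and turns the commanded pose from where the row before left it, along the tool's axes as they then stand; what a row does not reach is not made up. A row lasts 1/10 s, in which the tool goes at most 50 mm and 8.59 degrees, less where a joint would pass 70% of its speed; a pose out of reach is approached as far as the arm can. A call with a gripper value outside its range is refused whole. The fingers move at their own pace and stop on an object; "grip_force" is the grip in N (left out, the last holds). Time passes only in rows, so rows that do not move let the fingers close, or fill a call up. It gives the time, the measured TCP pose, the force, the opening and the grip force at its end, in the units of the state.
- r.read_state(): the state, without advancing time (a new reading comes with each control period).
- viewer.get_image(name): name is "side" or "top" or "wrist"; returns a dict with "frame" (384x512x3 uint8, blue, green, red), "vertical_fov" (degrees; the focal length in pixels is half the picture's height over the tangent of half this angle, whatever the lens; pixels are square), "cx", "cy" (the principal point, pixels), "k1" (the pictures are not rectified: a ray, as slopes to the right and down, at radius r is drawn at 1 + k1 r^2 times it, then the intrinsics apply), "R" (3x3) and "t" (3): a world point X has camera coordinates R X + t. Camera axes: x right, y down, z forward; pixel columns grow to the right and rows downward; lengths in mm; the calibration is good to about 2 mm. A picture is of the moment at which its call begins. There is no depth.
- ticket.close_job(): hands the job in; it is judged then, once.
The state is a dict: "time": time; "qpos": joint angles; "joint_vel": joint speeds; "joint_efforts": joint torques, N m; "ee_pos": TCP position; "tcp_rot": TCP orientation; "ft_force": force on the tool from outside, world axes, zero at the start; "torque": the same for the moment, N m; "opening": finger opening in mm; "finger_force": force on a finger pad.
Only numpy, scipy, OpenCV 4.12 (cv2) and the standard library are available. Lean on these libraries where they do the work, as an engineer would, in place of code of your own. Each camera call takes 0.05 s, during which the arm holds its last target. There are 200 camera calls.

### The job

Set the bottle guide for the next bottles: roll the knurled brass wheel under a fingertip until the gap has closed so far that the tip of the jaw's black pointer stands within the red gauge clip's width on the white scale, then take the hand away. Do not pinch the wheel or reach over its sides, do not push the jaw or the clip by hand, and leave the bottles and the other things on the table where they stand.

Things in the scene. Friction and masses are not known exactly. Their poses are not given: they have to be found in the camera images.
- guide: Bottle guide bolted to the table: blue metal plate 150 (x) by 270 mm (y), 10 thick. At its -y end a fixed wooden fence (inner face y = -75 mm, top at 65), then a sliding jaw, the brass wheel at the +y end; along the +x side a white scale rail 30 mm wide, top at 32. Origin at table height; z up, y points from fence to wheel. Place and yaw (up to 0.35 rad) vary.
- thumbwheel: Knurled brass wheel, radius 36 mm, 22 wide, upright on a level axle along the guide's x. Origin at its centre, 50 mm above the table, at (-10, 105) mm in the guide's frame; its y and z axes turn with it. Rolling its top towards the guide's -y closes the gap, the other way opens it: 1 mm of jaw per 3 mm rolled at the rim. Friction 1.1 N at the rim; it stays where left.
- wheel_top (a point): Highest point of the wheel's rim, mid-width, 86 mm above the table; fixed to the guide, axes as the guide's. Grey cheeks (60 mm long in y, 6 thick, 3 mm beside each face of the wheel) reach up to 76 mm, so only the top 10 mm of the wheel stand free. The wheel is rigid; 5 to 10 N of fingertip pressed down here drives it by friction.
- jaw: Sliding wooden jaw: plate 90 mm (x) by 12 (y), top at 65 mm. Origin on its inner face, at table height; axes as the guide's. It slides along the guide's y, driven by the wheel; its inner face can go from y = 45 mm (fully open) to -10 mm. It starts 0 to 10 mm from fully open.
- pointer (a point): Tip of the jaw's thin black pointer (2 mm wide), on top of the white scale rail, 36 mm above the table; it moves along the guide's y with the jaw. Axes as the guide's.
- mark (a point): Middle of the inner end of the red gauge clip, 36 mm above the table on the white scale rail, beside the pointer's path. The clip is 8 mm wide in y, 16 long; its place varies, always 10 to 45 mm further to -y than the pointer's start. The pointer is set when its tip is level with this point in the guide's y; nothing blocks it there. Axes as the guide's.
- bottle_clear: Clear swing-top bottle, 62 mm diameter, 199 mm tall, loose, standing beyond the fence; origin under its foot.
- bottle_green: Green swing-top bottle, 62 mm diameter, 199 mm tall, loose, standing beyond the wheel's end of the guide, about 200 mm from the wheel; origin under its foot.
- jar: Amber jar with a red lid, 60 mm diameter, 70 mm tall, loose, on the robot's side of the guide; origin under its foot.
- funnel: Small aluminium funnel standing on its mouth, 72 mm diameter, 65 mm tall, loose, on the far side of the guide; origin under it.
- label_roll: Roll of paper labels lying flat, 60 mm diameter, 30 mm tall, loose, on the robot's side of the guide; origin under it.
- stopper: White ceramic stopper, 28 mm diameter, 25 mm tall, loose, on the robot's side of the guide near the wheel; origin under it.
- brush: Brush lying on the table to the robot's right, loose; origin under it.

How it is judged:
By the outcome, as a careful person would: the job done as asked, in the order asked, and still so for the second after the job is handed in, with the robot touching nothing.
It also fails if it takes over 69 s, if anything falls off the work surface, if the arm or the gripper's body presses on something with over 40 N, if the wrist force passes 120 N, or if a joint passes its speed limit or range.

## Working session

There is one attempt and no reset: what is moved stays moved. The work goes in short steps, Python scripts to look and compute and a tool call to move; the robot and the scene stay as the last step left them, time stands still between calls to the robot, and variables do not carry over. Pictures are saved under pics/ and viewed, at most 10 in all, crops included, and the job is handed in when it is done.

Besides the shell and the picture viewer there is one more tool, called after ">>>" as name(argument=value, ...), one argument or row to a line, values as JSON. arm_command: Moves the arm, as the interface text tells. Its arguments: {"type":"object","properties":{"rows":{"type":"array"},"grip_force":{"type":"number"}},"required":["rows"]}

```bash
mkdir -p pics; cat > h.py <<'E'
import numpy as np, cv2
from station import r, viewer, ticket
def get(n):
    return viewer.get_image(n)
def K(im):
    f=im["frame"].shape[0]/2/np.tan(np.radians(im["vertical_fov"])/2)
    return np.array([[f,0,im["cx"]],[0,f,im["cy"]],[0,0,1.]]), np.array([im["k1"],0,0,0,0.])
def cast(im,px,z):
    k,d=K(im); R=np.array(im["R"]);t=np.array(im["t"]).ravel()
    p=cv2.undistortPoints(np.array(px,float).reshape(-1,1,2),k,d).reshape(-1,2)
    D=np.c_[p,np.ones(len(p))]@R; C=-R.T@t
    return C+D*((np.broadcast_to(z,len(p))-C[2])/D[:,2])[:,None]
def proj(im,X):
    k,d=K(im); R=np.array(im["R"]);t=np.array(im["t"],float).ravel()
    return cv2.projectPoints(np.array(X,float).reshape(-1,1,3),cv2.Rodrigues(R)[0],t,k,d)[0].reshape(-1,2)
E
python3 - <<'E'
from h import *
a=get("top");b=get("side")
cv2.imwrite("pics/a.png",cv2.resize(a["frame"],(800,600)));cv2.imwrite("pics/b.png",cv2.resize(b["frame"],(800,600)))
for im in(a,b):print(-np.array(im["R"]).T@np.array(im["t"]).ravel(),im["vertical_fov"],im["k1"])
s=r.read_state();print(s["time"],s["ee_pos"],s["tcp_rot"],s["opening"],r.hold_point_z)
E
```

```text
[ 372.41637933  -20.51122568 1007.31481108] 57.73026991268135 -0.025344533998721712
[ 392.71988954 -859.37924325 1056.45805526] 53.370880750981314 -0.1292759266743038
0.1 [282.21409001 557.25158987 170.91770271] [-1.79939743e+02  4.48215532e-03  1.53142768e+02] 94.14261641640115 18.8
```

View pics/a.png

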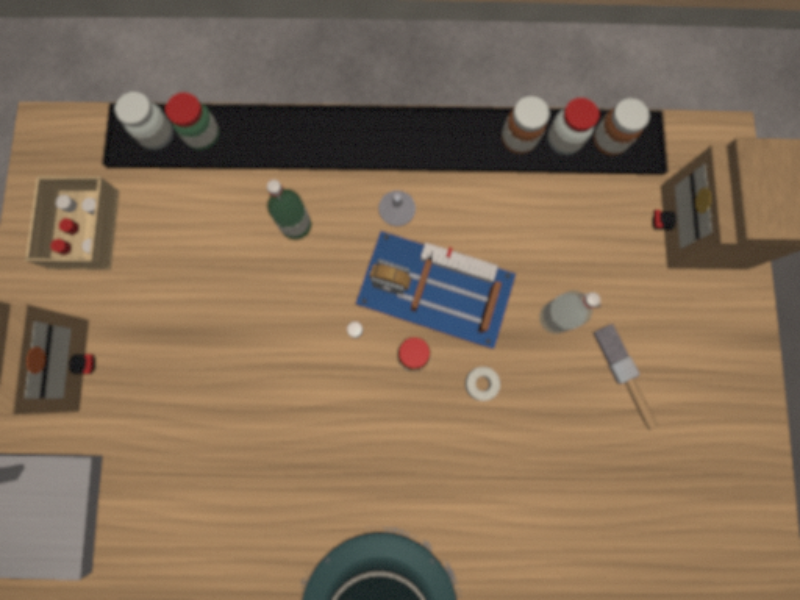

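View pics/b.png

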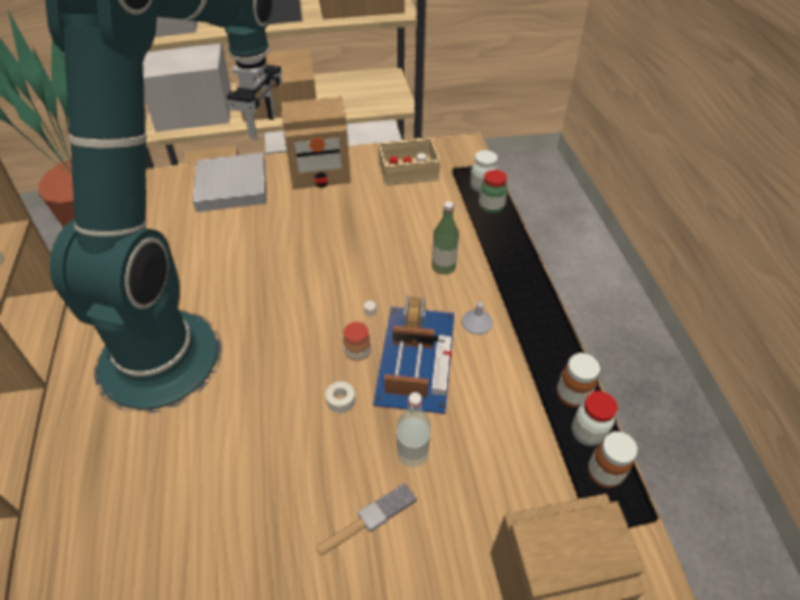

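The top view shows the guide with its plate at about (436,290), the wheel at (390,277), the clip at (449,253), and the green bottle near (290,215). The side view agrees. Next I'll measure the plate.

```bash
cat >> h.py <<'E'
def guide(im):
    h=cv2.cvtColor(im["frame"],cv2.COLOR_BGR2HSV)
    m=cv2.inRange(h,(100,120,40),(125,255,255)); m=cv2.morphologyEx(m,cv2.MORPH_OPEN,np.ones((3,3)))
    n,l,s,c=cv2.connectedComponentsWithStats(m); 
    pts=np.argwhere(m>0)[:,::-1]
    hull=cv2.convexHull(pts.astype(np.int32)).reshape(-1,2)
    X=cast(im,hull,10)[:,:2]
    (c,(w,hh),a)=cv2.minAreaRect(X.astype(np.float32))
    b=cv2.boxPoints((c,(w,hh),a)); e=[b[1]-b[0],b[2]-b[1]]
    v=max(e,key=np.linalg.norm); v=v/np.linalg.norm(v)
    if v[1]<0:v=-v
    return np.array(c),(w,hh),np.arctan2(-v[0],v[1])
E
python3 - <<'E'
from h import *
a=get("top");b=get("side")
for im in(a,b):
    c,wh,y=guide(im);print(c,wh,np.degrees(y))
    R=np.array([[np.cos(y),-np.sin(y)],[np.sin(y),np.cos(y)]])
    print("wheel if centre=origin",c+R@[-10,105])
# wheel from top px (390,277)*.64 ; bottle foot/top
print(cast(a,[[390*.64,272*.64],[449*.64,253*.64],[274*.64,187*.64],[295*.64,230*.64]],[86,36,199,0]))
print(cast(b,[[414*.64,300*.64],[448*.64,353*.64]],[86,36]))
E
```

```text
[568.65667725 -98.64537048] (261.27008056640625, 141.1138458251953) -17.43203
wheel if centre=origin [590.57123774   4.52803773]
[ 566.32855225 -103.14511108] (262.2928161621094, 141.47442626953125) -17.368153
wheel if centre=origin [5.88128074e+02 5.26623130e-02]
[[ 5.81867767e+02 -1.34056084e+01  8.60000000e+01]
 [ 6.30617297e+02 -1.21169410e+02  3.60000000e+01]
 [ 6.90021792e+02  1.69248114e+02  1.99000000e+02]
 [ 6.81592378e+02  1.70964276e+02  1.13686838e-13]]
[[ 580.76399716   -7.89978856   86.        ]
 [ 632.78890456 -125.72992854   36.        ]]
```

>>> arm_command(
  rows=[
    {"wz": -0.0825, "tz": -0.04, "claw": 1},
    {"wz": -0.0825, "tz": -0.04, "claw": 1},
    {"tx": -0.02, "ty": -0.02, "tz": -0.02, "claw": 1},
    {"tx": -0.02, "ty": -0.02, "claw": 1},
    {"tx": -0.02, "ty": -0.02, "claw": 1},
    {"tx": -0.02, "ty": -0.02, "claw": 1},
    {"tx": -0.02, "ty": -0.02, "claw": 1},
    {"tx": -0.02, "ty": -0.02, "claw": 1},
  ],
  grip_force=10,
)

```text
invalid input
```

>>> arm_command(
  rows=[
    {"tx": -0.02, "ty": -0.02, "claw": 1},
    {"tx": -0.02, "ty": -0.02, "claw": 1},
    {"tx": -0.02, "ty": -0.02, "claw": 1},
    {"tx": -0.02, "ty": -0.02, "claw": 1},
    {"tx": -0.02, "ty": -0.02, "claw": 1},
    {"tx": -0.02, "ty": -0.02, "claw": 1},
    {"tx": -0.02, "ty": -0.02, "claw": 1},
    {"tx": -0.02, "ty": -0.02, "claw": 1},
  ],
)

```text
invalid input
```

>>> arm_command(
  rows=[
    {"tx": -0.02, "ty": -0.02, "claw": 1},
    {"tx": -0.02, "ty": -0.02, "claw": 1},
    {"tx": -0.02, "ty": -0.02, "claw": 1},
    {"tx": -0.02, "ty": -0.02, "claw": 1},
    {"tx": -0.02, "ty": -0.02, "claw": 1},
    {"tx": -0.02, "ty": -0.02, "claw": 1},
    {"tx": -0.02, "ty": -0.02, "claw": 1},
    {"claw": 1},
  ],
)

```text
invalid input
```

```bash
python3 - <<'E'
from h import *
s=r.read_state();print(s["time"],s["ee_pos"],s["tcp_rot"],s["opening"],s["ft_force"])
a=get("wrist");print(-np.array(a["R"]).T@np.array(a["t"]).ravel(),a["vertical_fov"],proj(a,s["ee_pos"]),proj(a,[582,-12,86]))
cv2.imwrite("pics/w.png",cv2.resize(a["frame"],(800,600)));np.save("w.npy",a,allow_pickle=True)
E
```

```text
0.2 [282.28192846 557.35212494 171.06026537] [-1.79957265e+02  3.38701004e-03  1.53138622e+02] 93.74440281631303 [ 0.44522517 -0.63844971 -0.02638796]
[211.9296997  593.32308602 383.55164973] 63.18492497000646 [[256.05288106 216.18619577]] [[ 39.52646389 482.01200987]]
```

View pics/w.png

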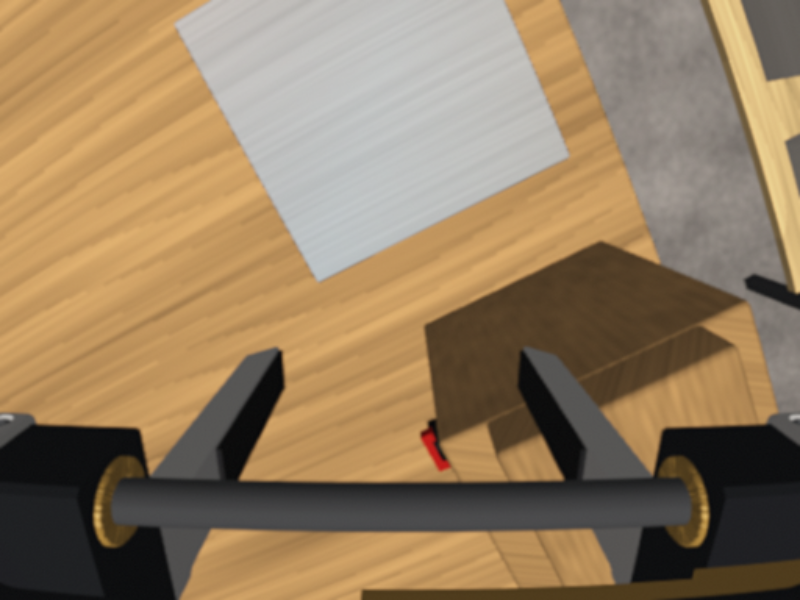

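The arm didn't move, so the wrist picture only shows the steel tray under the open fingers. The rows probably need all 7 keys, so I'll send them complete.

>>> arm_command(
  rows=[
    {"wx": 0, "wy": 0, "wz": -0.0825, "tx": 0, "ty": 0, "tz": -0.04, "claw": 1},
    {"wx": 0, "wy": 0, "wz": -0.0825, "tx": 0, "ty": 0, "tz": -0.04, "claw": 1},
    {"wx": 0, "wy": 0, "wz": 0, "tx": -0.02, "ty": -0.02, "tz": -0.02, "claw": 1},
    {"wx": 0, "wy": 0, "wz": 0, "tx": -0.02, "ty": -0.02, "tz": 0, "claw": 1},
    {"wx": 0, "wy": 0, "wz": 0, "tx": -0.02, "ty": -0.02, "tz": 0, "claw": 1},
    {"wx": 0, "wy": 0, "wz": 0, "tx": -0.02, "ty": -0.02, "tz": 0, "claw": 1},
    {"wx": 0, "wy": 0, "wz": 0, "tx": -0.02, "ty": -0.02, "tz": 0, "claw": 1},
    {"wx": 0, "wy": 0, "wz": 0, "tx": -0.02, "ty": -0.02, "tz": 0, "claw": 1},
  ],
  grip_force=10,
)

```text
time: 1.05
ee_pos: [361.4, 406.0, 271.4]
tcp_rot: [-180.0, -0.0, 162.6]
ft_force: [0.4, -0.0, 0.3]
opening: 33.5
finger_force: 0.0
```

>>> arm_command(
  rows=[
    {"wx": 0, "wy": 0, "wz": 0, "tx": -0.021, "ty": -0.021, "tz": 0, "claw": 1},
    {"wx": 0, "wy": 0, "wz": 0, "tx": -0.021, "ty": -0.021, "tz": 0, "claw": 1},
    {"wx": 0, "wy": 0, "wz": 0, "tx": -0.021, "ty": -0.021, "tz": 0, "claw": 1},
    {"wx": 0, "wy": 0, "wz": 0, "tx": -0.021, "ty": -0.021, "tz": 0, "claw": 1},
    {"wx": 0, "wy": 0, "wz": 0, "tx": -0.021, "ty": -0.021, "tz": 0, "claw": 1},
    {"wx": 0, "wy": 0, "wz": 0, "tx": -0.021, "ty": -0.021, "tz": 0, "claw": 1},
    {"wx": 0, "wy": 0, "wz": 0, "tx": -0.021, "ty": -0.021, "tz": 0, "claw": 1},
    {"wx": 0, "wy": 0, "wz": 0, "tx": -0.021, "ty": -0.021, "tz": 0, "claw": 1},
  ],
)

```text
time: 1.85
ee_pos: [471.4, 195.4, 271.5]
tcp_rot: [180.0, 0.0, 162.6]
ft_force: [-0.1, 0.2, 0.1]
opening: 0.8
finger_force: 0.0
```

>>> arm_command(
  rows=[
    {"wx": 0, "wy": 0, "wz": 0, "tx": -0.021, "ty": -0.021, "tz": 0, "claw": 1},
    {"wx": 0, "wy": 0, "wz": 0, "tx": -0.021, "ty": -0.021, "tz": 0, "claw": 1},
    {"wx": 0, "wy": 0, "wz": 0, "tx": -0.021, "ty": -0.021, "tz": 0, "claw": 1},
    {"wx": 0, "wy": 0, "wz": 0, "tx": -0.021, "ty": -0.021, "tz": 0, "claw": 1},
    {"wx": 0, "wy": 0, "wz": 0, "tx": -0.021, "ty": -0.021, "tz": 0, "claw": 1},
    {"wx": 0, "wy": 0, "wz": 0, "tx": -0.021, "ty": -0.021, "tz": 0, "claw": 1},
    {"wx": 0, "wy": 0, "wz": 0, "tx": -0.021, "ty": -0.021, "tz": 0, "claw": 1},
    {"wx": 0, "wy": 0, "wz": 0, "tx": -0.01, "ty": -0.01, "tz": 0.02, "claw": 1},
  ],
)

```text
time: 2.65
ee_pos: [575.7, -2.9, 253.1]
tcp_rot: [180.0, 0.2, 162.5]
ft_force: [0.5, 1.0, -1.0]
opening: 0.3
finger_force: 0.0
```

```bash
cat > look.py <<'E'
from h import *
import sys,pickle
s=r.read_state();print(s["time"],s["ee_pos"],s["tcp_rot"],s["opening"],s["ft_force"])
a=get("wrist");print(-np.array(a["R"]).T@np.array(a["t"]).ravel(),proj(a,s["ee_pos"])/.64,proj(a,[582,-12,86])/.64)
cv2.imwrite("pics/%s.png"%sys.argv[1],cv2.resize(a["frame"],(800,600)));pickle.dump(a,open("w.pkl","wb"))
E
python3 look.py w2
```

```text
2.65 [575.67904412  -2.86619833 253.13589719] [179.96007163   0.20470157 162.45518036] 0.2719458579354797 [ 0.54966857  0.96186473 -1.01819024]
[499.617844   21.1053162 465.3109638] [[400.32336974 337.78418982]] [[391.70888107 274.18264902]]
```

View pics/w2.png

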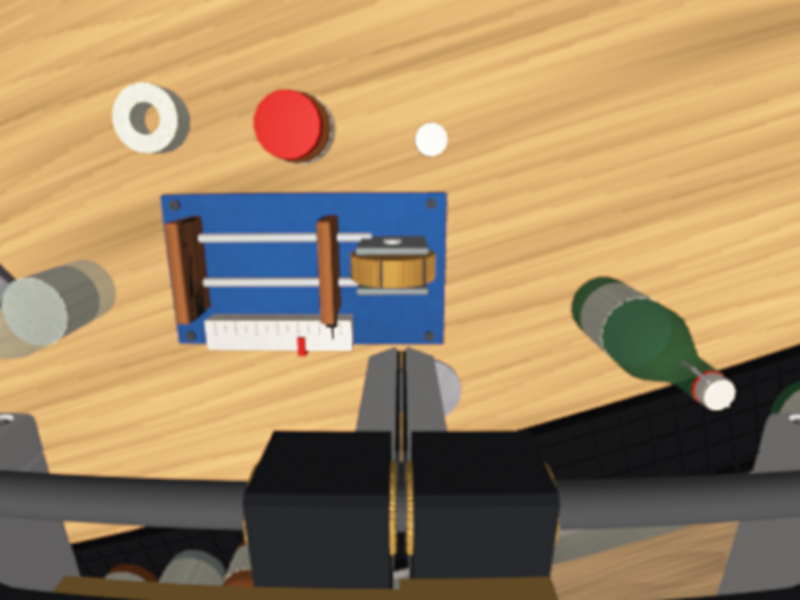

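The view is aligned with the guide. The wheel is at about (393,269), the pointer tip at (333,338), the clip at (302,346), and the shut fingertips at (400,350).

```bash
cat >> h.py <<'E'
def meas(a):
    c,wh,yaw=guide(a)
    R=np.array([[np.cos(yaw),-np.sin(yaw)],[np.sin(yaw),np.cos(yaw)]])
    h=cv2.cvtColor(a["frame"],cv2.COLOR_BGR2HSV); out={"plate":c,"wh":wh,"yaw":np.degrees(yaw)}
    def roi(m,x0,x1,y0,y1,z):   # keep mask inside a guide-frame box (relative to plate centre)
        p=np.argwhere(m>0)[:,::-1]
        if not len(p):return p,np.zeros((0,2))
        g=(cast(a,p,z)[:,:2]-c)@R
        k=(g[:,0]>x0)&(g[:,0]<x1)&(g[:,1]>y0)&(g[:,1]<y1);return p[k],g[k]
    p,g=roi(cv2.inRange(h,(0,150,100),(6,255,255))|cv2.inRange(h,(174,150,100),(180,255,255)),40,100,-120,120,36)
    out["clip"]=(len(p),g.min(0),g.max(0),g.mean(0)) if len(p) else None
    p,g=roi(cv2.inRange(h,(0,0,0),(180,255,70)),48,75,-80,60,36)
    out["ptr"]=[(np.round(q).tolist(),np.round(w,1).tolist()) for q,w in zip(p/.64,g)]
    p,g=roi(cv2.inRange(h,(12,120,60),(28,255,255)),-45,25,40,135,86)
    out["wheel"]=(len(p),g.min(0),g.max(0),c+R@g.mean(0)) if len(p) else None
    return out,R
E
python3 - <<'E'
from h import *;import pickle
a=pickle.load(open("w.pkl","rb"));o,R=meas(a)
for k,v in o.items():print(k,v)
# wheel: rim ends seen at z=50, mid width
X=cast(a,np.array([[351,270],[436,266],[393,254],[393,288]])*.64,[50,50,86,86]);print(X,(X[:,:2]-o["plate"])@R)
print((cast(a,np.array([[333,339],[302,338]])*.64,36)[:,:2]-o["plate"])@R)
E
```

```text
plate [569.92205811 -97.18977356]
wh (265.6860046386719, 145.81236267089844)
yaw -17.8213
clip (49, array([58.48506042, -4.74533685]), array([75.93593233,  1.4058141 ]), array([67.51656548, -1.89556007]))
ptr []
wheel (1232, array([-44.24957373,  40.2645326 ]), array([ 24.01761386, 134.9824735 ]), array([583.54727709,  -2.17304435]))
[[575.52772871 -47.83758997  50.        ]
 [594.47967376  23.82040158  50.        ]
 [566.75619815  -6.02881905  86.        ]
 [593.16187157 -14.49980355  86.        ]] [[ -9.76751273  48.69966483]
 [-13.65583864 122.71942638]
 [-30.91369082  85.81775065]
 [ -3.18253668  85.83467717]]
[[59.78585452 28.75231415]
 [58.98376735 -0.49942386]]
```

>>> arm_command(
  rows=[
    {"wx": 0, "wy": 0, "wz": 0, "tx": 0, "ty": 0, "tz": 0.03, "claw": 1},
    {"wx": 0, "wy": 0, "wz": 0, "tx": 0, "ty": 0, "tz": 0.03, "claw": 1},
    {"wx": 0, "wy": 0, "wz": 0, "tx": 0, "ty": 0, "tz": 0.03, "claw": 1},
    {"wx": 0, "wy": 0, "wz": 0, "tx": 0, "ty": 0, "tz": 0.02, "claw": 1},
    {"wx": 0, "wy": 0, "wz": 0, "tx": 0, "ty": 0, "tz": 0.01, "claw": 1},
    {"wx": 0, "wy": 0, "wz": 0, "tx": 0, "ty": 0, "tz": 0, "claw": 1},
    {"wx": 0, "wy": 0, "wz": 0, "tx": 0, "ty": 0, "tz": 0, "claw": 1},
    {"wx": 0, "wy": 0, "wz": 0, "tx": 0, "ty": 0, "tz": 0, "claw": 1},
  ],
)

```text
time: 3.5
ee_pos: [574.5, -0.1, 132.7]
tcp_rot: [180.0, 0.1, 162.6]
ft_force: [0.2, -0.4, -0.0]
opening: 0.7
finger_force: 0.0
```

```bash
python3 look.py w3; python3 -c "
from h import *;import pickle
a=pickle.load(open('w.pkl','rb'))
print(proj(a,[[585,-12,86],[574.5,-8.7,86],[595.5,-15.3,86]])/.64)"
```

```text
3.5 [ 5.74530500e+02 -9.72828931e-02  1.32665454e+02] [1.79963190e+02 8.57244888e-02 1.62600239e+02] 0.6666827223836803 [ 0.24506372 -0.38086314 -0.04912044]
[498.83138499  23.54893047 345.03178421] [[400.3413626  337.73734761]] [[384.05898451 326.47160923]]
[[385.70159499 331.27793678]
 [385.5444645  312.63898643]
 [385.8586765  349.48765206]]
```

View pics/w3.png

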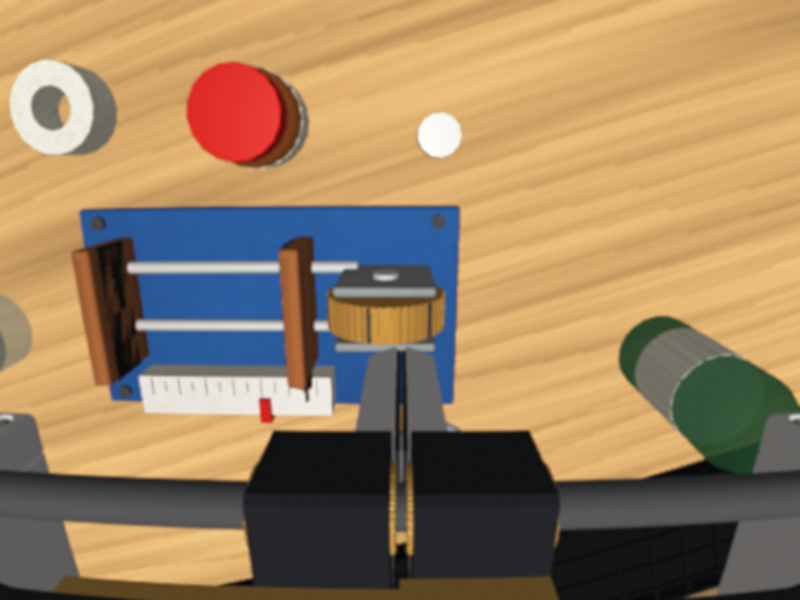

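The shut fingers are over the far cheek, at about (400,350). The wheel top runs from (386,308) to (386,343). The fingertip sits lower in the picture than the projected TCP, so I'll check it from the other cameras.

```bash
python3 - <<'E'
from h import *
s=r.read_state();t=np.array(s["ee_pos"]);o=[]
ex=np.array([-.954,.299,0]);ey=np.array([.299,.954,0])
for n in("top","side"):
    a=get(n);P=proj(a,[t,t+8*ex,t-8*ex,t+12*ey,t-12*ey,[585,-12,86]])
    c=P[0].round().astype(int);f=cv2.resize(a["frame"][c[1]-40:c[1]+40,c[0]-32:c[0]+32],(400,500),interpolation=cv2.INTER_CUBIC)
    for i,p in enumerate(P):
        q=((p-c+[32.5,40.5])*6.25).astype(int);cv2.circle(f,tuple(map(int,q)),2,[(0,255,0),(255,255,0),(255,0,255),(0,255,255),(0,255,255),(255,255,255)][i],-1)
    o.append(f)
cv2.imwrite("pics/c.png",np.hstack(o))
import pickle
w=pickle.load(open("w.pkl","rb"));P=cast(w,np.array([[386,288],[386,351],[386,308],[386,343],[398,350],[402,350]])*.64,[76,76,86,86,t[2],t[2]])
print(P);print((P-t)@np.c_[ex,ey])
E
```

```text
[[563.48868188  -5.17326559  76.        ]
 [600.17200135 -17.01568398  76.        ]
 [572.00585884  -7.62853972  86.        ]
 [591.76426022 -14.00833374  86.        ]
 [580.07150196  -2.98245    132.54819048]
 [580.63150843  -1.19858807 132.54819048]]
[[  8.93257323  -8.11643637]
 [-29.60419665  -8.44579099]
 [  0.07305944  -7.91213198]
 [-20.68401389  -8.09069345]
 [ -6.23238327  -1.06813509]
 [ -6.23325473   0.80111113]]
```

View pics/c.png

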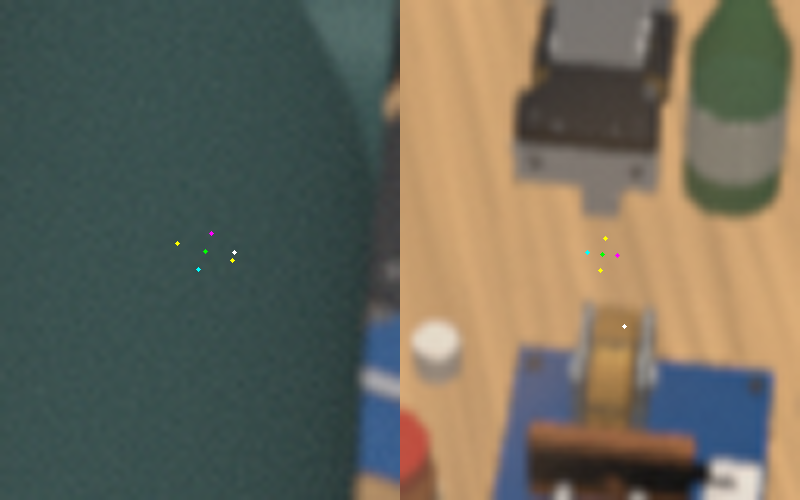

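>>> arm_command(
  rows=[
    {"wx": 0, "wy": 0, "wz": 0, "tx": -0.01, "ty": -0.008, "tz": 0.005, "claw": 1},
    {"wx": 0, "wy": 0, "wz": 0, "tx": 0, "ty": 0, "tz": 0.01, "claw": 1},
    {"wx": 0, "wy": 0, "wz": 0, "tx": 0, "ty": 0, "tz": 0.01, "claw": 1},
    {"wx": 0, "wy": 0, "wz": 0, "tx": 0, "ty": 0, "tz": 0.01, "claw": 1},
    {"wx": 0, "wy": 0, "wz": 0, "tx": 0, "ty": 0, "tz": 0.004, "claw": 1},
    {"wx": 0, "wy": 0, "wz": 0, "tx": 0, "ty": 0, "tz": 0.003, "claw": 1},
    {"wx": 0, "wy": 0, "wz": 0, "tx": 0, "ty": 0, "tz": 0, "claw": 1},
    {"wx": 0, "wy": 0, "wz": 0, "tx": 0, "ty": 0, "tz": 0, "claw": 1},
  ],
)

```text
time: 4.45
ee_pos: [581.2, -10.8, 89.7]
tcp_rot: [180.0, 0.0, 162.6]
ft_force: [0.2, 0.6, -0.4]
opening: 0.3
finger_force: 0.0
```

```bash
python3 - <<'E'
from h import *;import pickle
s=r.read_state();t=np.array(s["ee_pos"]);o=[]
for n in("wrist","side"):
    a=get(n);P=proj(a,[t,[582,-11,86]])
    c=P[0].round().astype(int);f=cv2.resize(a["frame"][c[1]-(75 if n=="wrist" else 40):c[1]+(75 if n=="wrist" else 40),c[0]-(60 if n=="wrist" else 32):c[0]+(60 if n=="wrist" else 32)],(400,500),interpolation=cv2.INTER_CUBIC)
    print(P/.64)
    o.append(f)
    if n=="wrist":pickle.dump(a,open("w.pkl","wb"))
cv2.imwrite("pics/c2.png",np.hstack(o))
E
```

```text
[[400.35909373 337.71004306]
 [400.38414689 336.63342533]]
[[414.48087626 299.79379264]
 [414.82868807 300.96837946]]
```

View pics/c2.png

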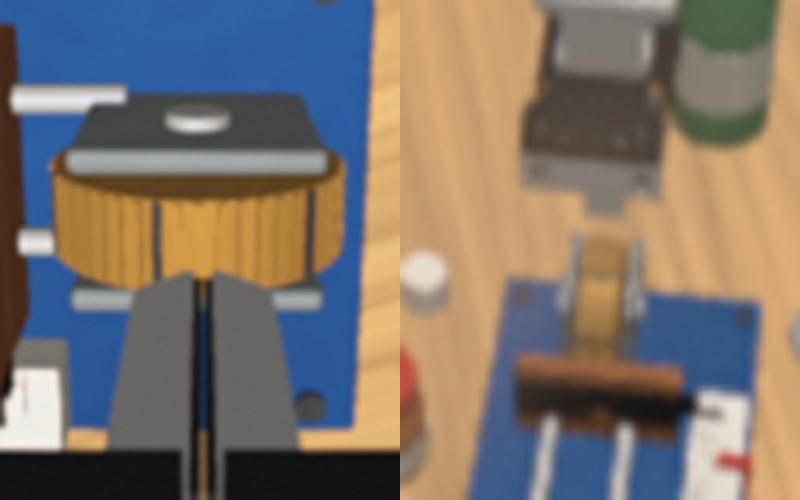

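The side view shows the finger directly above the wheel, with both at column 605. The wrist view shows it centred along y: finger at 203, wheel at 199. Probing down now.

>>> arm_command(
  rows=[
    {"wx": 0, "wy": 0, "wz": 0, "tx": 0, "ty": 0, "tz": 0.001, "claw": 1},
    {"wx": 0, "wy": 0, "wz": 0, "tx": 0, "ty": 0, "tz": 0.001, "claw": 1},
    {"wx": 0, "wy": 0, "wz": 0, "tx": 0, "ty": 0, "tz": 0.001, "claw": 1},
    {"wx": 0, "wy": 0, "wz": 0, "tx": 0, "ty": 0, "tz": 0.001, "claw": 1},
    {"wx": 0, "wy": 0, "wz": 0, "tx": 0, "ty": 0, "tz": 0, "claw": 1},
    {"wx": 0, "wy": 0, "wz": 0, "tx": 0, "ty": 0, "tz": 0, "claw": 1},
    {"wx": 0, "wy": 0, "wz": 0, "tx": 0, "ty": 0, "tz": 0, "claw": 1},
    {"wx": 0, "wy": 0, "wz": 0, "tx": 0, "ty": 0, "tz": 0, "claw": 1},
  ],
)

```text
time: 5.35
ee_pos: [581.0, -10.9, 85.5]
tcp_rot: [-180.0, 0.0, 162.6]
ft_force: [0.5, 0.6, 0.4]
opening: 0.7
finger_force: 0.0
```

>>> arm_command(
  rows=[
    {"wx": 0, "wy": 0, "wz": 0, "tx": 0, "ty": 0, "tz": 0.001, "claw": 1},
    {"wx": 0, "wy": 0, "wz": 0, "tx": 0, "ty": 0, "tz": 0.001, "claw": 1},
    {"wx": 0, "wy": 0, "wz": 0, "tx": 0, "ty": 0, "tz": 0.001, "claw": 1},
    {"wx": 0, "wy": 0, "wz": 0, "tx": 0, "ty": 0, "tz": 0, "claw": 1},
    {"wx": 0, "wy": 0, "wz": 0, "tx": 0, "ty": 0, "tz": 0, "claw": 1},
    {"wx": 0, "wy": 0, "wz": 0, "tx": 0, "ty": 0, "tz": 0, "claw": 1},
    {"wx": 0, "wy": 0, "wz": 0, "tx": 0, "ty": 0, "tz": 0, "claw": 1},
    {"wx": 0, "wy": 0, "wz": 0, "tx": 0, "ty": 0, "tz": 0, "claw": 1},
  ],
)

```text
time: 6.15
ee_pos: [581.0, -10.8, 82.5]
tcp_rot: [-180.0, 0.0, 162.6]
ft_force: [-0.5, 0.4, 0.7]
opening: 0.5
finger_force: 0.0
```

>>> arm_command(
  rows=[
    {"wx": 0, "wy": 0, "wz": 0, "tx": 0, "ty": 0, "tz": 0.001, "claw": 1},
    {"wx": 0, "wy": 0, "wz": 0, "tx": 0, "ty": 0, "tz": 0.001, "claw": 1},
    {"wx": 0, "wy": 0, "wz": 0, "tx": 0, "ty": 0, "tz": 0.001, "claw": 1},
    {"wx": 0, "wy": 0, "wz": 0, "tx": 0, "ty": 0, "tz": 0.001, "claw": 1},
    {"wx": 0, "wy": 0, "wz": 0, "tx": 0, "ty": 0, "tz": 0, "claw": 1},
    {"wx": 0, "wy": 0, "wz": 0, "tx": 0, "ty": 0, "tz": 0, "claw": 1},
    {"wx": 0, "wy": 0, "wz": 0, "tx": 0, "ty": 0, "tz": 0, "claw": 1},
    {"wx": 0, "wy": 0, "wz": 0, "tx": 0, "ty": 0, "tz": 0, "claw": 1},
  ],
)

```text
time: 6.95
ee_pos: [581.0, -10.8, 78.5]
tcp_rot: [-180.0, 0.0, 162.6]
ft_force: [0.6, -0.6, -0.4]
opening: 0.7
finger_force: 0.0
```

```bash
python3 - <<'E'
from h import *
s=r.read_state();t=np.array(s["ee_pos"]);print(t,s["ft_force"])
a=get("side");c=[265,180]
cv2.imwrite("pics/c3.png",cv2.resize(a["frame"][c[1]-30:c[1]+30,c[0]-40:c[0]+40],(800,600),interpolation=cv2.INTER_CUBIC))
E
```

```text
[581.04667424 -10.82330053  78.51180524] [ 0.57923594 -0.55935221 -0.43050942]
```

View pics/c3.png

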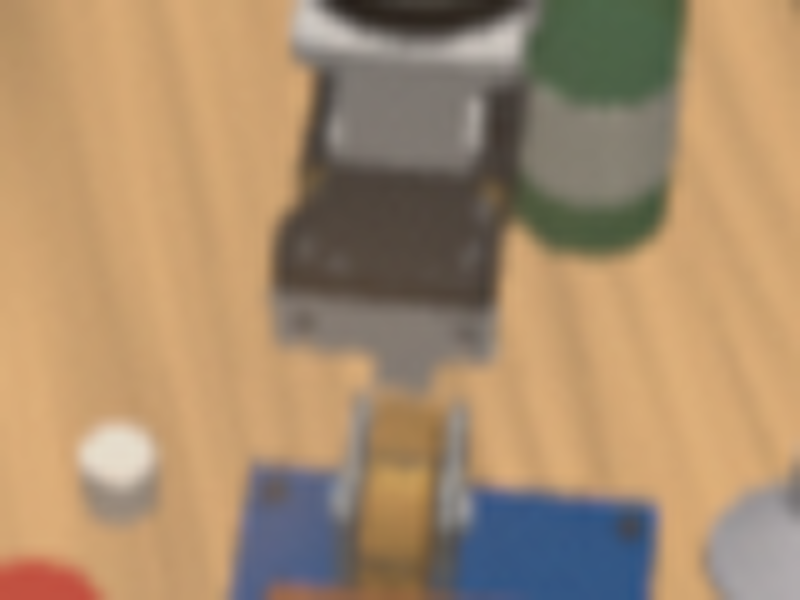

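The finger bottom at (405,388) is still just above the wheel's crest at (405,~405), so the real tips end well behind the nominal TCP. I'll keep going down gently.

>>> arm_command(
  rows=[
    {"wx": 0, "wy": 0, "wz": 0, "tx": 0, "ty": 0, "tz": 0.001, "claw": 1},
    {"wx": 0, "wy": 0, "wz": 0, "tx": 0, "ty": 0, "tz": 0.001, "claw": 1},
    {"wx": 0, "wy": 0, "wz": 0, "tx": 0, "ty": 0, "tz": 0.001, "claw": 1},
    {"wx": 0, "wy": 0, "wz": 0, "tx": 0, "ty": 0, "tz": 0.001, "claw": 1},
    {"wx": 0, "wy": 0, "wz": 0, "tx": 0, "ty": 0, "tz": 0, "claw": 1},
    {"wx": 0, "wy": 0, "wz": 0, "tx": 0, "ty": 0, "tz": 0, "claw": 1},
    {"wx": 0, "wy": 0, "wz": 0, "tx": 0, "ty": 0, "tz": 0, "claw": 1},
    {"wx": 0, "wy": 0, "wz": 0, "tx": 0, "ty": 0, "tz": 0, "claw": 1},
  ],
)

```text
time: 7.8
ee_pos: [581.1, -10.8, 74.5]
tcp_rot: [-180.0, 0.0, 162.6]
ft_force: [-0.4, -0.6, -0.4]
opening: 0.4
finger_force: 0.0
```

>>> arm_command(
  rows=[
    {"wx": 0, "wy": 0, "wz": 0, "tx": 0, "ty": 0, "tz": 0.001, "claw": 1},
    {"wx": 0, "wy": 0, "wz": 0, "tx": 0, "ty": 0, "tz": 0.001, "claw": 1},
    {"wx": 0, "wy": 0, "wz": 0, "tx": 0, "ty": 0, "tz": 0.001, "claw": 1},
    {"wx": 0, "wy": 0, "wz": 0, "tx": 0, "ty": 0, "tz": 0, "claw": 1},
    {"wx": 0, "wy": 0, "wz": 0, "tx": 0, "ty": 0, "tz": 0, "claw": 1},
    {"wx": 0, "wy": 0, "wz": 0, "tx": 0, "ty": 0, "tz": 0, "claw": 1},
    {"wx": 0, "wy": 0, "wz": 0, "tx": 0, "ty": 0, "tz": 0, "claw": 1},
    {"wx": 0, "wy": 0, "wz": 0, "tx": 0, "ty": 0, "tz": 0, "claw": 1},
  ],
)

```text
time: 8.6
ee_pos: [581.0, -10.9, 71.5]
tcp_rot: [-180.0, 0.0, 162.6]
ft_force: [-0.7, -0.3, -1.3]
opening: 0.3
finger_force: 0.0
```

>>> arm_command(
  rows=[
    {"wx": 0, "wy": 0, "wz": 0, "tx": 0, "ty": 0, "tz": 0.001, "claw": 1},
    {"wx": 0, "wy": 0, "wz": 0, "tx": 0, "ty": 0, "tz": 0.001, "claw": 1},
    {"wx": 0, "wy": 0, "wz": 0, "tx": 0, "ty": 0, "tz": 0.001, "claw": 1},
    {"wx": 0, "wy": 0, "wz": 0, "tx": 0, "ty": 0, "tz": 0, "claw": 1},
    {"wx": 0, "wy": 0, "wz": 0, "tx": 0, "ty": 0, "tz": 0, "claw": 1},
    {"wx": 0, "wy": 0, "wz": 0, "tx": 0, "ty": 0, "tz": 0, "claw": 1},
    {"wx": 0, "wy": 0, "wz": 0, "tx": 0, "ty": 0, "tz": 0, "claw": 1},
    {"wx": 0, "wy": 0, "wz": 0, "tx": 0, "ty": 0, "tz": 0, "claw": 1},
  ],
)

```text
time: 9.4
ee_pos: [581.0, -10.8, 68.5]
tcp_rot: [-180.0, 0.0, 162.6]
ft_force: [-0.3, 0.4, 0.7]
opening: 0.7
finger_force: 0.0
```

>>> arm_command(
  rows=[
    {"wx": 0, "wy": 0, "wz": 0, "tx": 0, "ty": 0, "tz": 0.001, "claw": 1},
    {"wx": 0, "wy": 0, "wz": 0, "tx": 0, "ty": 0, "tz": 0.001, "claw": 1},
    {"wx": 0, "wy": 0, "wz": 0, "tx": 0, "ty": 0, "tz": 0.001, "claw": 1},
    {"wx": 0, "wy": 0, "wz": 0, "tx": 0, "ty": 0, "tz": 0, "claw": 1},
    {"wx": 0, "wy": 0, "wz": 0, "tx": 0, "ty": 0, "tz": 0, "claw": 1},
    {"wx": 0, "wy": 0, "wz": 0, "tx": 0, "ty": 0, "tz": 0, "claw": 1},
    {"wx": 0, "wy": 0, "wz": 0, "tx": 0, "ty": 0, "tz": 0, "claw": 1},
    {"wx": 0, "wy": 0, "wz": 0, "tx": 0, "ty": 0, "tz": 0, "claw": 1},
  ],
)

```text
time: 10.2
ee_pos: [581.0, -10.8, 65.5]
tcp_rot: [-180.0, 0.0, 162.6]
ft_force: [-0.1, 0.1, -0.2]
opening: 0.6
finger_force: 0.0
```

```bash
python3 - <<'E'
from h import *
s=r.read_state();t=np.array(s["ee_pos"]);print(t,s["ft_force"])
a=get("side");c=[265,188];b=get("wrist")
f=cv2.resize(a["frame"][c[1]-25:c[1]+25,c[0]-20:c[0]+20],(400,500),interpolation=cv2.INTER_CUBIC)
g=cv2.resize(b["frame"][140:290,196:316],(400,500),interpolation=cv2.INTER_CUBIC)
cv2.imwrite("pics/c4.png",np.hstack([g,f]))
E
```

```text
[581.02862914 -10.82827843  65.47309921] [-0.13227555  0.07630975 -0.19319525]
```

View pics/c4.png

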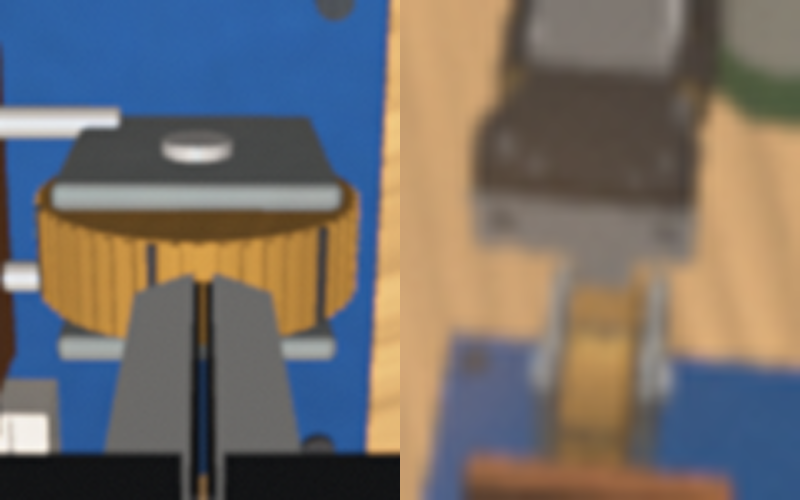

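The wrist view has the tip edge at row 280 and the wheel top spanning 240–338. The side view puts the finger end at row 285, slightly above the crest. The geometry suggests about 9 mm still to go, with contact near TCP z = 56.

>>> arm_command(
  rows=[
    {"wx": 0, "wy": 0, "wz": 0, "tx": 0, "ty": 0, "tz": 0.001, "claw": 1},
    {"wx": 0, "wy": 0, "wz": 0, "tx": 0, "ty": 0, "tz": 0.001, "claw": 1},
    {"wx": 0, "wy": 0, "wz": 0, "tx": 0, "ty": 0, "tz": 0.001, "claw": 1},
    {"wx": 0, "wy": 0, "wz": 0, "tx": 0, "ty": 0, "tz": 0.001, "claw": 1},
    {"wx": 0, "wy": 0, "wz": 0, "tx": 0, "ty": 0, "tz": 0, "claw": 1},
    {"wx": 0, "wy": 0, "wz": 0, "tx": 0, "ty": 0, "tz": 0, "claw": 1},
    {"wx": 0, "wy": 0, "wz": 0, "tx": 0, "ty": 0, "tz": 0, "claw": 1},
    {"wx": 0, "wy": 0, "wz": 0, "tx": 0, "ty": 0, "tz": 0, "claw": 1},
  ],
)

```text
time: 11.1
ee_pos: [581.0, -10.8, 61.5]
tcp_rot: [-180.0, 0.0, 162.6]
ft_force: [0.0, -0.4, -0.1]
opening: 0.7
finger_force: 0.0
```

>>> arm_command(
  rows=[
    {"wx": 0, "wy": 0, "wz": 0, "tx": 0, "ty": 0, "tz": 0.001, "claw": 1},
    {"wx": 0, "wy": 0, "wz": 0, "tx": 0, "ty": 0, "tz": 0.001, "claw": 1},
    {"wx": 0, "wy": 0, "wz": 0, "tx": 0, "ty": 0, "tz": 0, "claw": 1},
    {"wx": 0, "wy": 0, "wz": 0, "tx": 0, "ty": 0, "tz": 0, "claw": 1},
    {"wx": 0, "wy": 0, "wz": 0, "tx": 0, "ty": 0, "tz": 0, "claw": 1},
    {"wx": 0, "wy": 0, "wz": 0, "tx": 0, "ty": 0, "tz": 0, "claw": 1},
    {"wx": 0, "wy": 0, "wz": 0, "tx": 0, "ty": 0, "tz": 0, "claw": 1},
    {"wx": 0, "wy": 0, "wz": 0, "tx": 0, "ty": 0, "tz": 0, "claw": 1},
  ],
)

```text
time: 11.9
ee_pos: [581.0, -10.8, 59.5]
tcp_rot: [-180.0, 0.0, 162.6]
ft_force: [-0.7, 0.7, 0.8]
opening: 0.5
finger_force: 0.0
```

>>> arm_command(
  rows=[
    {"wx": 0, "wy": 0, "wz": 0, "tx": 0, "ty": 0, "tz": 0.001, "claw": 1},
    {"wx": 0, "wy": 0, "wz": 0, "tx": 0, "ty": 0, "tz": 0.001, "claw": 1},
    {"wx": 0, "wy": 0, "wz": 0, "tx": 0, "ty": 0, "tz": 0, "claw": 1},
    {"wx": 0, "wy": 0, "wz": 0, "tx": 0, "ty": 0, "tz": 0, "claw": 1},
    {"wx": 0, "wy": 0, "wz": 0, "tx": 0, "ty": 0, "tz": 0, "claw": 1},
    {"wx": 0, "wy": 0, "wz": 0, "tx": 0, "ty": 0, "tz": 0, "claw": 1},
    {"wx": 0, "wy": 0, "wz": 0, "tx": 0, "ty": 0, "tz": 0, "claw": 1},
    {"wx": 0, "wy": 0, "wz": 0, "tx": 0, "ty": 0, "tz": 0, "claw": 1},
  ],
)

```text
time: 12.7
ee_pos: [581.0, -10.8, 57.5]
tcp_rot: [-180.0, 0.0, 162.6]
ft_force: [0.1, -0.2, -1.1]
opening: 0.6
finger_force: 0.0
```

```bash
python3 - <<'E'
from h import *
s=r.read_state();t=np.array(s["ee_pos"]);print(t,s["ft_force"])
a=get("side");c=[265,188];b=get("wrist")
f=cv2.resize(a["frame"][c[1]-25:c[1]+25,c[0]-20:c[0]+20],(400,500),interpolation=cv2.INTER_CUBIC)
g=cv2.resize(b["frame"][140:290,196:316],(400,500),interpolation=cv2.INTER_CUBIC)
cv2.imwrite("pics/c5.png",np.hstack([g,f]))
E
```

```text
[581.02370859 -10.84125612  57.48060192] [ 0.06468265 -0.2047202  -1.08281647]
```

View pics/c5.png

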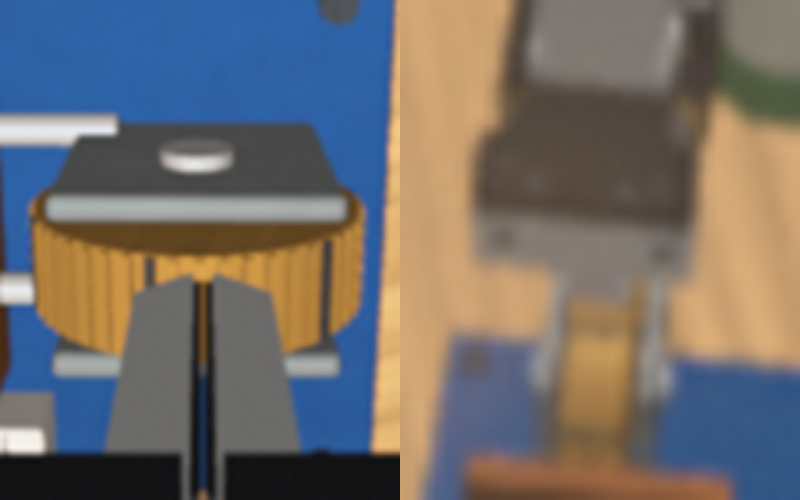

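The tip's near edge is at row 278 and the wheel crest spans 255–352, so the tip is within about 2 mm of mid-width and nearly touching. That uses up my picture allowance, so from here I go by force and numbers.

>>> arm_command(
  rows=[
    {"wx": 0, "wy": 0, "wz": 0, "tx": 0, "ty": 0, "tz": 0.001, "claw": 1},
    {"wx": 0, "wy": 0, "wz": 0, "tx": 0, "ty": 0, "tz": 0.001, "claw": 1},
    {"wx": 0, "wy": 0, "wz": 0, "tx": 0, "ty": 0, "tz": 0, "claw": 1},
    {"wx": 0, "wy": 0, "wz": 0, "tx": 0, "ty": 0, "tz": 0, "claw": 1},
    {"wx": 0, "wy": 0, "wz": 0, "tx": 0, "ty": 0, "tz": 0, "claw": 1},
    {"wx": 0, "wy": 0, "wz": 0, "tx": 0, "ty": 0, "tz": 0, "claw": 1},
    {"wx": 0, "wy": 0, "wz": 0, "tx": 0, "ty": 0, "tz": 0, "claw": 1},
    {"wx": 0, "wy": 0, "wz": 0, "tx": 0, "ty": 0, "tz": 0, "claw": 1},
  ],
)

```text
time: 13.6
ee_pos: [581.0, -10.8, 55.5]
tcp_rot: [-180.0, 0.0, 162.6]
ft_force: [0.8, -0.2, -0.9]
opening: 0.2
finger_force: 0.0
```

>>> arm_command(
  rows=[
    {"wx": 0, "wy": 0, "wz": 0, "tx": 0, "ty": 0, "tz": 0.001, "claw": 1},
    {"wx": 0, "wy": 0, "wz": 0, "tx": 0, "ty": 0, "tz": 0.001, "claw": 1},
    {"wx": 0, "wy": 0, "wz": 0, "tx": 0, "ty": 0, "tz": 0, "claw": 1},
    {"wx": 0, "wy": 0, "wz": 0, "tx": 0, "ty": 0, "tz": 0, "claw": 1},
    {"wx": 0, "wy": 0, "wz": 0, "tx": 0, "ty": 0, "tz": 0, "claw": 1},
    {"wx": 0, "wy": 0, "wz": 0, "tx": 0, "ty": 0, "tz": 0, "claw": 1},
    {"wx": 0, "wy": 0, "wz": 0, "tx": 0, "ty": 0, "tz": 0, "claw": 1},
    {"wx": 0, "wy": 0, "wz": 0, "tx": 0, "ty": 0, "tz": 0, "claw": 1},
  ],
)

```text
time: 14.4
ee_pos: [581.1, -10.8, 53.5]
tcp_rot: [-180.0, 0.0, 162.6]
ft_force: [-0.1, -0.4, 0.5]
opening: 0.7
finger_force: 0.0
```

>>> arm_command(
  rows=[
    {"wx": 0, "wy": 0, "wz": 0, "tx": 0, "ty": 0, "tz": 0.001, "claw": 1},
    {"wx": 0, "wy": 0, "wz": 0, "tx": 0, "ty": 0, "tz": 0.001, "claw": 1},
    {"wx": 0, "wy": 0, "wz": 0, "tx": 0, "ty": 0, "tz": 0, "claw": 1},
    {"wx": 0, "wy": 0, "wz": 0, "tx": 0, "ty": 0, "tz": 0, "claw": 1},
    {"wx": 0, "wy": 0, "wz": 0, "tx": 0, "ty": 0, "tz": 0, "claw": 1},
    {"wx": 0, "wy": 0, "wz": 0, "tx": 0, "ty": 0, "tz": 0, "claw": 1},
    {"wx": 0, "wy": 0, "wz": 0, "tx": 0, "ty": 0, "tz": 0, "claw": 1},
    {"wx": 0, "wy": 0, "wz": 0, "tx": 0, "ty": 0, "tz": 0, "claw": 1},
  ],
)

```text
time: 15.2
ee_pos: [581.2, -10.7, 52.1]
tcp_rot: [180.0, 0.0, 162.6]
ft_force: [-3.8, -0.4, 13.8]
opening: 0.4
finger_force: 6.5
```

Contact: 13.8 N with TCP z at 52.1, so stiffness is about 23 N/mm and the tip is about 34 mm behind the TCP. The TCP is therefore nearly at the wheel's centre, and rolling is almost a pure tilt about tool x. I'll ease off 0.25 mm and roll a little.

>>> arm_command(
  rows=[
    {"wx": 0, "wy": 0, "wz": 0, "tx": 0, "ty": 0, "tz": -0.00025, "claw": 1},
    {"wx": -0.03, "wy": 0, "wz": 0, "tx": 0, "ty": -6e-05, "tz": 0, "claw": 1},
    {"wx": -0.04, "wy": 0, "wz": 0, "tx": 0, "ty": -8e-05, "tz": 0, "claw": 1},
    {"wx": -0.04, "wy": 0, "wz": 0, "tx": 0, "ty": -8e-05, "tz": 0, "claw": 1},
    {"wx": -0.04, "wy": 0, "wz": 0, "tx": 0, "ty": -8e-05, "tz": 0, "claw": 1},
    {"wx": -0.04, "wy": 0, "wz": 0, "tx": 0, "ty": -8e-05, "tz": 0, "claw": 1},
    {"wx": 0, "wy": 0, "wz": 0, "tx": 0, "ty": 0, "tz": 0, "claw": 1},
    {"wx": 0, "wy": 0, "wz": 0, "tx": 0, "ty": 0, "tz": 0, "claw": 1},
  ],
)

```text
time: 16.0
ee_pos: [581.0, -12.1, 52.2]
tcp_rot: [169.1, 0.0, 162.5]
ft_force: [-4.3, -2.0, 11.7]
opening: 0.3
finger_force: 5.9
```

```bash
cat > gap.py <<'E'
from h import *
# wrist picture taken tilted still has full calibration; ptr and clip in guide frame (yaw fixed), relative to (569.9,-97.2)
yaw=np.radians(-17.6);R=np.array([[np.cos(yaw),-np.sin(yaw)],[np.sin(yaw),np.cos(yaw)]])
def gap(name="wrist",dbg=False):
    a=get(name);c=np.array([569.9,-97.2])
    # resample the rail strip to a guide-frame image, 0.5 mm/px: x 40..90, y -100..60
    gx,gy=np.meshgrid(np.arange(40,90,.5),np.arange(-100,60,.5),indexing="ij")
    W=c+np.c_[gx.ravel(),gy.ravel()]@R.T
    p=proj(a,np.c_[W,np.full(len(W),36.)]).astype(np.float32).reshape(*gx.shape,2)
    s=cv2.remap(a["frame"],p[...,0],p[...,1],cv2.INTER_LINEAR)
    h=cv2.cvtColor(s,cv2.COLOR_BGR2HSV)
    red=((h[...,0]<8)|(h[...,0]>172))&(h[...,1]>140)&(h[...,2]>90)
    n,l,st,ct=cv2.connectedComponentsWithStats(red.astype(np.uint8))
    # clip: sizeable red blob beyond x=54
    cl=[(st[i,4],ct[i][0]*.5-100,st[i,0]*.5-100,(st[i,0]+st[i,2])*.5-100,ct[i][1]*.5+40,st[i,1]*.5+40) for i in range(1,n) if st[i,4]>40]
    v=s.max(2).astype(float)
    prof={x:[(round(y,1),int(v[int((x-40)*2),int((y+100)*2)])) for y in gy[0]] for x in (52,54,56,58)}
    out=[]
    for x,pr in prof.items():
        ys=np.array([q[0] for q in pr]);vs=np.array([q[1] for q in pr]);k=(vs<vs[(ys>-60)&(ys<40)].max()*.5)&(ys>-65)&(ys<45)
        out.append((x,ys[k].tolist()[::2][:14]))
    return s,cl,out
if __name__=="__main__":
    st=r.read_state();print(st["time"],np.round(st["ee_pos"],2),np.round(st["tcp_rot"],2),np.round(st["ft_force"],1))
    s,cl,out=gap();print(np.round(cl,1).tolist());[print(o) for o in out]
E
python3 gap.py
```

```text
16.0 [581.04 -12.11  52.24] [1.6911e+02 3.0000e-02 1.6252e+02] [-4.3 -2.  11.7]
[[216.0, -2.3, -6.0, 1.5, 60.6, 57.0]]
(52, [14.5, 15.5, 16.5, 17.5, 18.5, 19.5, 20.5, 21.5, 22.5, 23.5, 24.5, 25.5, 26.5, 27.5])
(54, [13.5, 14.5, 15.5, 16.5, 17.5, 18.5, 19.5, 20.5, 21.5, 22.5, 23.5, 24.5, 25.5, 26.5])
(56, [-64.5, -63.5, -62.5, -61.5, -60.5, 12.0, 13.0, 14.0, 15.0, 16.0, 17.0, 18.0, 19.0, 20.0])
(58, [-64.5, -63.5, -62.5, -61.5, -60.5, -59.5, -58.5, -57.5, -56.5, -55.5, -54.5, -53.5, -52.5, -51.5])
```

>>> arm_command(
  rows=[
    {"wx": -0.05, "wy": 0, "wz": 0, "tx": 0, "ty": -0.0001, "tz": 0, "claw": 1},
    {"wx": -0.05, "wy": 0, "wz": 0, "tx": 0, "ty": -0.0001, "tz": 0, "claw": 1},
    {"wx": -0.05, "wy": 0, "wz": 0, "tx": 0, "ty": -0.0001, "tz": 0, "claw": 1},
    {"wx": -0.05, "wy": 0, "wz": 0, "tx": 0, "ty": -0.0001, "tz": 0, "claw": 1},
    {"wx": -0.04, "wy": 0, "wz": 0, "tx": 0, "ty": -0.0001, "tz": 0, "claw": 1},
    {"wx": 0, "wy": 0, "wz": 0, "tx": 0, "ty": 0, "tz": 0, "claw": 1},
    {"wx": 0, "wy": 0, "wz": 0, "tx": 0, "ty": 0, "tz": 0, "claw": 1},
    {"wx": 0, "wy": 0, "wz": 0, "tx": 0, "ty": 0, "tz": 0, "claw": 1},
  ],
)

```text
time: 16.85
ee_pos: [581.0, -12.8, 52.1]
tcp_rot: [155.4, 0.1, 162.5]
ft_force: [-5.2, -4.3, 12.5]
opening: 0.4
finger_force: 7.0
```

>>> arm_command(
  rows=[
    {"wx": 0, "wy": 0, "wz": 0, "tx": 0, "ty": 0, "tz": -0.012, "claw": 1},
    {"wx": 0.127, "wy": 0, "wz": 0, "tx": 0, "ty": 0.0018, "tz": 0.0001, "claw": 1},
    {"wx": 0.127, "wy": 0, "wz": 0, "tx": 0, "ty": 0.0018, "tz": 0.0001, "claw": 1},
    {"wx": 0.127, "wy": 0, "wz": 0, "tx": 0, "ty": 0.0018, "tz": 0.0001, "claw": 1},
    {"wx": 0.127, "wy": 0, "wz": 0, "tx": 0, "ty": 0.0018, "tz": 0.0001, "claw": 1},
    {"wx": 0.127, "wy": 0, "wz": 0, "tx": 0, "ty": 0.0018, "tz": 0.0001, "claw": 1},
    {"wx": 0.127, "wy": 0, "wz": 0, "tx": 0, "ty": 0.0018, "tz": 0.0001, "claw": 1},
    {"wx": 0, "wy": 0, "wz": 0, "tx": 0, "ty": 0, "tz": 0.004, "claw": 1},
  ],
)

```text
time: 17.65
ee_pos: [582.8, -1.9, 58.5]
tcp_rot: [-160.8, -0.0, 163.1]
ft_force: [-0.2, 0.3, -0.6]
opening: 0.6
finger_force: 0.0
```

>>> arm_command(
  rows=[
    {"wx": 0, "wy": 0, "wz": 0, "tx": 0, "ty": 0, "tz": 0.003, "claw": 1},
    {"wx": 0, "wy": 0, "wz": 0, "tx": 0, "ty": 0, "tz": 0.002, "claw": 1},
    {"wx": 0, "wy": 0, "wz": 0, "tx": 0, "ty": 0, "tz": 0.001, "claw": 1},
    {"wx": 0, "wy": 0, "wz": 0, "tx": 0, "ty": 0, "tz": 0.001, "claw": 1},
    {"wx": 0, "wy": 0, "wz": 0, "tx": 0, "ty": 0, "tz": 0.0003, "claw": 1},
    {"wx": 0, "wy": 0, "wz": 0, "tx": 0, "ty": 0, "tz": 0, "claw": 1},
    {"wx": 0, "wy": 0, "wz": 0, "tx": 0, "ty": 0, "tz": 0, "claw": 1},
    {"wx": 0, "wy": 0, "wz": 0, "tx": 0, "ty": 0, "tz": 0, "claw": 1},
  ],
)

```text
time: 18.45
ee_pos: [581.4, -9.8, 52.4]
tcp_rot: [-161.0, 0.0, 162.6]
ft_force: [-0.2, -0.3, 0.4]
opening: 0.5
finger_force: 0.0
```

>>> arm_command(
  rows=[
    {"wx": 0, "wy": 0, "wz": 0, "tx": 0, "ty": 0, "tz": 0.0004, "claw": 1},
    {"wx": 0, "wy": 0, "wz": 0, "tx": 0, "ty": 0, "tz": 0.0003, "claw": 1},
    {"wx": 0, "wy": 0, "wz": 0, "tx": 0, "ty": 0, "tz": 0.0003, "claw": 1},
    {"wx": 0, "wy": 0, "wz": 0, "tx": 0, "ty": 0, "tz": 0, "claw": 1},
    {"wx": 0, "wy": 0, "wz": 0, "tx": 0, "ty": 0, "tz": 0, "claw": 1},
    {"wx": 0, "wy": 0, "wz": 0, "tx": 0, "ty": 0, "tz": 0, "claw": 1},
    {"wx": 0, "wy": 0, "wz": 0, "tx": 0, "ty": 0, "tz": 0, "claw": 1},
    {"wx": 0, "wy": 0, "wz": 0, "tx": 0, "ty": 0, "tz": 0, "claw": 1},
  ],
)

```text
time: 19.25
ee_pos: [581.3, -10.1, 51.6]
tcp_rot: [-161.0, 0.0, 162.6]
ft_force: [-2.0, 1.3, 5.4]
opening: 0.4
finger_force: 2.7
```

>>> arm_command(
  rows=[
    {"wx": -0.03, "wy": 0, "wz": 0, "tx": 0, "ty": -0.0001, "tz": 0.0001, "claw": 1},
    {"wx": -0.055, "wy": 0, "wz": 0, "tx": 0, "ty": -0.0001, "tz": 0, "claw": 1},
    {"wx": -0.055, "wy": 0, "wz": 0, "tx": 0, "ty": -0.0001, "tz": 0, "claw": 1},
    {"wx": -0.055, "wy": 0, "wz": 0, "tx": 0, "ty": -0.0001, "tz": 0, "claw": 1},
    {"wx": -0.055, "wy": 0, "wz": 0, "tx": 0, "ty": -0.0001, "tz": 0, "claw": 1},
    {"wx": -0.055, "wy": 0, "wz": 0, "tx": 0, "ty": -0.0001, "tz": 0, "claw": 1},
    {"wx": -0.055, "wy": 0, "wz": 0, "tx": 0, "ty": -0.0001, "tz": 0, "claw": 1},
    {"wx": -0.03, "wy": 0, "wz": 0, "tx": 0, "ty": -0.0001, "tz": 0, "claw": 1},
  ],
)

```text
time: 20.05
ee_pos: [581.1, -11.6, 52.2]
tcp_rot: [176.5, 0.0, 162.5]
ft_force: [-3.3, 0.7, 11.0]
opening: 0.6
finger_force: 5.2
```

>>> arm_command(
  rows=[
    {"wx": -0.05, "wy": 0, "wz": 0, "tx": 0, "ty": -0.0001, "tz": -5e-05, "claw": 1},
    {"wx": -0.055, "wy": 0, "wz": 0, "tx": 0, "ty": -0.0001, "tz": -5e-05, "claw": 1},
    {"wx": -0.055, "wy": 0, "wz": 0, "tx": 0, "ty": -0.0001, "tz": -5e-05, "claw": 1},
    {"wx": -0.055, "wy": 0, "wz": 0, "tx": 0, "ty": -0.0001, "tz": -5e-05, "claw": 1},
    {"wx": -0.055, "wy": 0, "wz": 0, "tx": 0, "ty": -0.0001, "tz": 0, "claw": 1},
    {"wx": -0.055, "wy": 0, "wz": 0, "tx": 0, "ty": -0.0001, "tz": 0, "claw": 1},
    {"wx": -0.045, "wy": 0, "wz": 0, "tx": 0, "ty": -0.0001, "tz": 0, "claw": 1},
    {"wx": 0, "wy": 0, "wz": 0, "tx": 0, "ty": 0, "tz": 0, "claw": 1},
  ],
)

```text
time: 20.85
ee_pos: [580.5, -14.0, 51.5]
tcp_rot: [155.4, -0.0, 162.4]
ft_force: [-5.0, -5.4, 11.2]
opening: 0.5
finger_force: 6.4
```

>>> arm_command(
  rows=[
    {"wx": 0, "wy": 0, "wz": 0, "tx": 0, "ty": 0, "tz": -0.012, "claw": 1},
    {"wx": 0.127, "wy": 0, "wz": 0, "tx": 0, "ty": 0.0018, "tz": 0.0001, "claw": 1},
    {"wx": 0.127, "wy": 0, "wz": 0, "tx": 0, "ty": 0.0018, "tz": 0.0001, "claw": 1},
    {"wx": 0.127, "wy": 0, "wz": 0, "tx": 0, "ty": 0.0018, "tz": 0.0001, "claw": 1},
    {"wx": 0.127, "wy": 0, "wz": 0, "tx": 0, "ty": 0.0018, "tz": 0.0001, "claw": 1},
    {"wx": 0.127, "wy": 0, "wz": 0, "tx": 0, "ty": 0.0018, "tz": 0.0001, "claw": 1},
    {"wx": 0.127, "wy": 0, "wz": 0, "tx": 0, "ty": 0.0018, "tz": 0.0001, "claw": 1},
    {"wx": 0, "wy": 0, "wz": 0, "tx": 0, "ty": 0, "tz": 0.004, "claw": 1},
  ],
)

```text
time: 21.65
ee_pos: [582.9, -1.6, 58.7]
tcp_rot: [-160.6, -0.0, 163.1]
ft_force: [-0.4, 0.9, -0.6]
opening: 0.6
finger_force: 0.0
```

>>> arm_command(
  rows=[
    {"wx": 0, "wy": 0, "wz": 0, "tx": 0, "ty": 0, "tz": 0.003, "claw": 1},
    {"wx": 0, "wy": 0, "wz": 0, "tx": 0, "ty": 0, "tz": 0.002, "claw": 1},
    {"wx": 0, "wy": 0, "wz": 0, "tx": 0, "ty": 0, "tz": 0.001, "claw": 1},
    {"wx": 0, "wy": 0, "wz": 0, "tx": 0, "ty": 0, "tz": 0.001, "claw": 1},
    {"wx": 0, "wy": 0, "wz": 0, "tx": 0, "ty": 0, "tz": 0.0005, "claw": 1},
    {"wx": 0, "wy": 0, "wz": 0, "tx": 0, "ty": 0, "tz": 0.0003, "claw": 1},
    {"wx": 0, "wy": 0, "wz": 0, "tx": 0, "ty": 0, "tz": 0, "claw": 1},
    {"wx": 0, "wy": 0, "wz": 0, "tx": 0, "ty": 0, "tz": 0, "claw": 1},
  ],
)

```text
time: 22.45
ee_pos: [581.3, -10.0, 51.9]
tcp_rot: [-160.9, 0.0, 162.6]
ft_force: [1.0, -0.1, 0.3]
opening: 0.3
finger_force: 0.0
```

>>> arm_command(
  rows=[
    {"wx": 0, "wy": 0, "wz": 0, "tx": 0, "ty": 0, "tz": 0.0003, "claw": 1},
    {"wx": 0, "wy": 0, "wz": 0, "tx": 0, "ty": 0, "tz": 0.0003, "claw": 1},
    {"wx": 0, "wy": 0, "wz": 0, "tx": 0, "ty": 0, "tz": 0, "claw": 1},
    {"wx": -0.03, "wy": 0, "wz": 0, "tx": 0, "ty": -0.0001, "tz": 0, "claw": 1},
    {"wx": -0.055, "wy": 0, "wz": 0, "tx": 0, "ty": -0.0001, "tz": 0, "claw": 1},
    {"wx": -0.055, "wy": 0, "wz": 0, "tx": 0, "ty": -0.0001, "tz": 0, "claw": 1},
    {"wx": -0.055, "wy": 0, "wz": 0, "tx": 0, "ty": -0.0001, "tz": 0, "claw": 1},
    {"wx": -0.055, "wy": 0, "wz": 0, "tx": 0, "ty": -0.0001, "tz": 0, "claw": 1},
  ],
)

```text
time: 23.25
ee_pos: [581.5, -10.2, 52.1]
tcp_rot: [-175.4, 0.1, 162.6]
ft_force: [-3.0, 2.8, 5.5]
opening: 0.3
finger_force: 2.6
```

>>> arm_command(
  rows=[
    {"wx": -0.05, "wy": 0, "wz": 0, "tx": 0, "ty": -0.0001, "tz": 0, "claw": 1},
    {"wx": -0.055, "wy": 0, "wz": 0, "tx": 0, "ty": -0.0001, "tz": 0, "claw": 1},
    {"wx": -0.055, "wy": 0, "wz": 0, "tx": 0, "ty": -0.0001, "tz": -5e-05, "claw": 1},
    {"wx": -0.055, "wy": 0, "wz": 0, "tx": 0, "ty": -0.0001, "tz": -5e-05, "claw": 1},
    {"wx": -0.055, "wy": 0, "wz": 0, "tx": 0, "ty": -0.0001, "tz": -5e-05, "claw": 1},
    {"wx": -0.055, "wy": 0, "wz": 0, "tx": 0, "ty": -0.0001, "tz": -5e-05, "claw": 1},
    {"wx": -0.055, "wy": 0, "wz": 0, "tx": 0, "ty": -0.0001, "tz": 0, "claw": 1},
    {"wx": 0, "wy": 0, "wz": 0, "tx": 0, "ty": 0, "tz": 0, "claw": 1},
  ],
)

```text
time: 24.05
ee_pos: [580.5, -13.9, 51.7]
tcp_rot: [163.0, 0.0, 162.4]
ft_force: [-4.1, -3.5, 9.6]
opening: 0.1
finger_force: 5.0
```

>>> arm_command(
  rows=[
    {"wx": 0, "wy": 0, "wz": 0, "tx": 0, "ty": 0, "tz": -0.012, "claw": 1},
    {"wx": 0.1, "wy": 0, "wz": 0, "tx": 0, "ty": 0.0014, "tz": 0, "claw": 1},
    {"wx": 0.1, "wy": 0, "wz": 0, "tx": 0, "ty": 0.0014, "tz": 0, "claw": 1},
    {"wx": 0.097, "wy": 0, "wz": 0, "tx": 0, "ty": 0.0014, "tz": 0, "claw": 1},
    {"wx": 0, "wy": 0, "wz": 0, "tx": 0, "ty": 0, "tz": -0.04, "claw": 1},
    {"wx": 0, "wy": 0, "wz": 0, "tx": 0, "ty": 0, "tz": -0.04, "claw": 1},
    {"wx": 0, "wy": 0, "wz": 0, "tx": 0, "ty": 0, "tz": -0.04, "claw": 1},
    {"wx": 0, "wy": 0, "wz": 0, "tx": 0, "ty": 0, "tz": -0.04, "claw": 1},
  ],
)

```text
time: 24.85
ee_pos: [580.8, -10.6, 226.4]
tcp_rot: [-179.9, 0.0, 162.6]
ft_force: [0.5, 0.4, -0.3]
opening: 0.5
finger_force: 0.0
```

```bash
cat > m.py <<'E'
from gap import *
st=r.read_state();print(st["time"],np.round(st["ee_pos"],2),np.round(st["tcp_rot"],2),np.round(st["ft_force"],1))
s,cl,out=gap();print("clip n,yc,ymin,ymax,xc,xmin",np.round(cl,1).tolist())
v=s.max(2)
for x in range(52,64,2): print(x,v[(x-40)*2,90:280:2].tolist())  # y=-55..40 step 1
E
python3 m.py
```

```text
24.85 [580.78 -10.55 226.39] [-1.7994e+02  5.0000e-02  1.6260e+02] [ 0.5  0.4 -0.3]
clip n,yc,ymin,ymax,xc,xmin [[491.0, -2.3, -6.0, 3.0, 67.6, 58.0]]
52 [229, 224, 227, 232, 237, 239, 239, 239, 238, 234, 229, 224, 226, 232, 237, 240, 241, 241, 239, 237, 233, 230, 231, 237, 240, 241, 241, 241, 239, 235, 228, 227, 230, 237, 239, 240, 240, 240, 238, 235, 231, 234, 237, 241, 242, 242, 242, 242, 240, 235, 229, 229, 235, 240, 244, 246, 244, 231, 193, 142, 136, 175, 228, 243, 246, 245, 244, 244, 243, 237, 229, 229, 237, 243, 245, 245, 245, 244, 241, 236, 229, 235, 241, 245, 244, 245, 245, 244, 241, 234, 228, 232, 238, 243, 245]
54 [234, 234, 235, 237, 238, 239, 239, 239, 238, 236, 233, 230, 230, 235, 238, 239, 240, 240, 240, 239, 237, 237, 238, 240, 242, 242, 242, 241, 239, 234, 227, 228, 231, 237, 239, 239, 239, 240, 240, 240, 239, 240, 241, 242, 243, 242, 242, 242, 240, 234, 229, 227, 234, 239, 243, 244, 243, 232, 204, 148, 147, 181, 230, 242, 245, 244, 244, 243, 242, 239, 234, 235, 240, 243, 245, 245, 245, 244, 242, 240, 238, 240, 242, 244, 244, 244, 244, 244, 241, 234, 230, 233, 239, 2
[... 1224 characters left out ...]
, 218, 218, 217, 214, 207, 202, 209, 216, 212, 218, 229, 240, 242, 243, 243, 242, 243, 243, 243, 244, 244, 244, 244, 244, 244, 244, 244, 244, 243, 243, 243, 243, 243, 243, 243, 244, 244, 244, 244, 244, 244, 244, 244, 244]
62 [240, 240, 240, 240, 239, 239, 239, 239, 239, 239, 238, 238, 238, 238, 238, 238, 239, 239, 238, 238, 239, 240, 240, 241, 241, 241, 241, 241, 241, 241, 241, 241, 241, 241, 241, 241, 241, 241, 242, 242, 242, 242, 242, 242, 242, 242, 241, 239, 236, 231, 229, 228, 228, 228, 223, 216, 212, 224, 235, 241, 241, 242, 242, 242, 242, 242, 241, 242, 242, 243, 243, 244, 244, 244, 244, 244, 244, 244, 243, 243, 243, 243, 243, 243, 244, 244, 244, 245, 245, 245, 244, 244, 244, 244, 244]
```

The pointer is now at y = +4.6 and the clip centre at −2.1, so 6.7 mm remain. That is about 0.53 rad of rolling.

>>> arm_command(
  rows=[
    {"wx": 0, "wy": 0, "wz": 0, "tx": 0, "ty": 0, "tz": 0.04, "claw": 1},
    {"wx": 0, "wy": 0, "wz": 0, "tx": 0, "ty": 0, "tz": 0.04, "claw": 1},
    {"wx": 0, "wy": 0, "wz": 0, "tx": 0, "ty": 0, "tz": 0.04, "claw": 1},
    {"wx": 0, "wy": 0, "wz": 0, "tx": 0, "ty": 0, "tz": 0.03, "claw": 1},
    {"wx": 0, "wy": 0, "wz": 0, "tx": 0, "ty": 0, "tz": 0.01, "claw": 1},
    {"wx": 0.13, "wy": 0, "wz": 0, "tx": 0, "ty": 0.0018, "tz": 0.0001, "claw": 1},
    {"wx": 0.13, "wy": 0, "wz": 0, "tx": 0, "ty": 0.0018, "tz": 0.0001, "claw": 1},
    {"wx": 0, "wy": 0, "wz": 0, "tx": 0, "ty": 0, "tz": 0, "claw": 1},
  ],
)

```text
time: 25.7
ee_pos: [583.4, -1.7, 63.7]
tcp_rot: [-164.9, 0.0, 163.1]
ft_force: [-0.6, 0.1, -1.2]
opening: 0.3
finger_force: 0.0
```

>>> arm_command(
  rows=[
    {"wx": 0, "wy": 0, "wz": 0, "tx": 0, "ty": 0, "tz": 0.006, "claw": 1},
    {"wx": 0, "wy": 0, "wz": 0, "tx": 0, "ty": 0, "tz": 0.003, "claw": 1},
    {"wx": 0, "wy": 0, "wz": 0, "tx": 0, "ty": 0, "tz": 0.001, "claw": 1},
    {"wx": 0, "wy": 0, "wz": 0, "tx": 0, "ty": 0, "tz": 0.001, "claw": 1},
    {"wx": 0, "wy": 0, "wz": 0, "tx": 0, "ty": 0, "tz": 0.0005, "claw": 1},
    {"wx": 0, "wy": 0, "wz": 0, "tx": 0, "ty": 0, "tz": 0, "claw": 1},
    {"wx": 0, "wy": 0, "wz": 0, "tx": 0, "ty": 0, "tz": 0, "claw": 1},
    {"wx": 0, "wy": 0, "wz": 0, "tx": 0, "ty": 0, "tz": 0, "claw": 1},
  ],
)

```text
time: 26.5
ee_pos: [581.3, -10.2, 52.4]
tcp_rot: [-165.0, 0.0, 162.6]
ft_force: [0.2, 0.6, 0.2]
opening: 0.3
finger_force: 0.0
```

>>> arm_command(
  rows=[
    {"wx": 0, "wy": 0, "wz": 0, "tx": 0, "ty": 0, "tz": 0.0004, "claw": 1},
    {"wx": 0, "wy": 0, "wz": 0, "tx": 0, "ty": 0, "tz": 0.0004, "claw": 1},
    {"wx": 0, "wy": 0, "wz": 0, "tx": 0, "ty": 0, "tz": 0, "claw": 1},
    {"wx": 0, "wy": 0, "wz": 0, "tx": 0, "ty": 0, "tz": 0, "claw": 1},
    {"wx": 0, "wy": 0, "wz": 0, "tx": 0, "ty": 0, "tz": 0, "claw": 1},
    {"wx": 0, "wy": 0, "wz": 0, "tx": 0, "ty": 0, "tz": 0, "claw": 1},
    {"wx": 0, "wy": 0, "wz": 0, "tx": 0, "ty": 0, "tz": 0, "claw": 1},
    {"wx": 0, "wy": 0, "wz": 0, "tx": 0, "ty": 0, "tz": 0, "claw": 1},
  ],
)

```text
time: 27.3
ee_pos: [581.3, -10.2, 51.8]
tcp_rot: [-165.1, 0.0, 162.6]
ft_force: [-2.3, 1.2, 4.9]
opening: 0.5
finger_force: 2.7
```

>>> arm_command(
  rows=[
    {"wx": -0.03, "wy": 0, "wz": 0, "tx": 0, "ty": -0.0001, "tz": 0.0001, "claw": 1},
    {"wx": -0.06, "wy": 0, "wz": 0, "tx": 0, "ty": -0.0001, "tz": 0, "claw": 1},
    {"wx": -0.06, "wy": 0, "wz": 0, "tx": 0, "ty": -0.0001, "tz": 0, "claw": 1},
    {"wx": -0.06, "wy": 0, "wz": 0, "tx": 0, "ty": -0.0001, "tz": 0, "claw": 1},
    {"wx": -0.06, "wy": 0, "wz": 0, "tx": 0, "ty": -0.0001, "tz": 0, "claw": 1},
    {"wx": -0.06, "wy": 0, "wz": 0, "tx": 0, "ty": -0.0001, "tz": 0, "claw": 1},
    {"wx": -0.05, "wy": 0, "wz": 0, "tx": 0, "ty": -0.0001, "tz": 0, "claw": 1},
    {"wx": 0, "wy": 0, "wz": 0, "tx": 0, "ty": 0, "tz": 0, "claw": 1},
  ],
)

```text
time: 28.1
ee_pos: [580.9, -13.2, 52.1]
tcp_rot: [173.1, 0.0, 162.4]
ft_force: [-2.4, -2.9, 8.9]
opening: 0.7
finger_force: 5.3
```

>>> arm_command(
  rows=[
    {"wx": -0.05, "wy": 0, "wz": 0, "tx": 0, "ty": -0.0001, "tz": -5e-05, "claw": 1},
    {"wx": -0.05, "wy": 0, "wz": 0, "tx": 0, "ty": -0.0001, "tz": -5e-05, "claw": 1},
    {"wx": -0.05, "wy": 0, "wz": 0, "tx": 0, "ty": -0.0001, "tz": -5e-05, "claw": 1},
    {"wx": 0, "wy": 0, "wz": 0, "tx": 0, "ty": 0, "tz": 0, "claw": 1},
    {"wx": 0, "wy": 0, "wz": 0, "tx": 0, "ty": 0, "tz": 0, "claw": 1},
    {"wx": 0, "wy": 0, "wz": 0, "tx": 0, "ty": 0, "tz": -0.012, "claw": 1},
    {"wx": 0.1, "wy": 0, "wz": 0, "tx": 0, "ty": 0.0014, "tz": 0, "claw": 1},
    {"wx": 0.1, "wy": 0, "wz": 0, "tx": 0, "ty": 0.0014, "tz": 0, "claw": 1},
  ],
)

```text
time: 28.9
ee_pos: [581.2, -13.9, 65.2]
tcp_rot: [176.3, 0.1, 162.4]
ft_force: [0.0, 0.8, 0.9]
opening: 0.5
finger_force: 0.0
```

>>> arm_command(
  rows=[
    {"wx": 0.07, "wy": 0, "wz": 0, "tx": 0, "ty": 0.001, "tz": 0, "claw": 1},
    {"wx": 0, "wy": 0, "wz": 0, "tx": 0, "ty": 0, "tz": -0.04, "claw": 1},
    {"wx": 0, "wy": 0, "wz": 0, "tx": 0, "ty": 0, "tz": -0.04, "claw": 1},
    {"wx": 0, "wy": 0, "wz": 0, "tx": 0, "ty": 0, "tz": -0.04, "claw": 1},
    {"wx": 0, "wy": 0, "wz": 0, "tx": 0, "ty": 0, "tz": -0.04, "claw": 1},
    {"wx": 0, "wy": 0, "wz": 0, "tx": 0, "ty": 0, "tz": 0, "claw": 1},
    {"wx": 0, "wy": 0, "wz": 0, "tx": 0, "ty": 0, "tz": 0, "claw": 1},
    {"wx": 0, "wy": 0, "wz": 0, "tx": 0, "ty": 0, "tz": 0, "claw": 1},
  ],
)

```text
time: 29.7
ee_pos: [580.4, -10.7, 223.0]
tcp_rot: [-179.9, -0.1, 162.6]
ft_force: [-1.2, -0.5, 0.4]
opening: 0.6
finger_force: 0.0
```

```bash
python3 m.py | head -4; python3 m.py | sed -n 5p
```

```text
29.7 [580.43 -10.72 223.02] [-1.7991e+02 -7.0000e-02  1.6259e+02] [-1.2 -0.5  0.4]
clip n,yc,ymin,ymax,xc,xmin [[502.0, -2.3, -6.5, 3.0, 67.5, 58.0]]
52 [232, 227, 227, 233, 237, 238, 239, 239, 237, 233, 228, 225, 229, 235, 240, 240, 240, 240, 238, 235, 231, 228, 231, 235, 239, 241, 241, 241, 241, 237, 232, 228, 231, 235, 239, 240, 240, 240, 239, 236, 232, 232, 235, 240, 242, 243, 243, 244, 243, 238, 224, 191, 152, 125, 156, 204, 239, 245, 242, 238, 235, 234, 238, 242, 244, 244, 244, 244, 243, 238, 232, 230, 237, 242, 244, 244, 244, 244, 242, 238, 232, 236, 241, 245, 245, 245, 245, 245, 241, 234, 228, 232, 239, 243, 245]
54 [234, 233, 234, 237, 238, 239, 239, 239, 238, 234, 229, 226, 230, 235, 239, 239, 240, 240, 240, 238, 237, 236, 237, 239, 241, 242, 242, 241, 241, 238, 232, 229, 230, 235, 238, 239, 239, 240, 240, 240, 238, 238, 240, 241, 242, 242, 243, 243, 242, 235, 220, 182, 139, 114, 145, 203, 237, 244, 244, 242, 240, 239, 241, 242, 243, 243, 243, 243, 242, 237, 230, 229, 237, 243, 245, 245, 244, 244, 243, 241, 240, 241, 243, 244, 244, 244, 244, 244, 240, 235, 230, 233, 239, 243, 244]
56 [237, 237, 237, 238, 239, 239, 239, 239, 237, 235, 232, 230, 233, 236, 238, 239, 239, 239, 239, 239, 239, 240, 240, 241, 241, 241, 241, 241, 240, 238, 235, 233, 234, 237, 238, 239, 240, 241, 241, 241, 241, 241, 241, 242, 241, 242, 242, 241, 238, 229, 212, 178, 137, 116, 133, 188, 221, 237, 241, 242, 242, 242, 242, 242, 242, 243, 243, 243, 242, 240, 238, 238, 241, 244, 245, 245, 244, 243, 243, 243, 243, 243, 243, 243, 243, 243, 243, 243, 243, 241, 239, 239, 241, 243, 244]
```

```bash
python3 -c "
from station import ticket
print(ticket.close_job())"
```

```text
the job is handed in; nothing more can be done
None
```

The guide is set: by the last wrist-camera measurement the pointer tip stood at y ≈ −2.0 mm against the clip centre at −2.3 mm, well inside its 8 mm width, the hand was lifted clear, and the job was handed in at about 30 s; I took no final picture of the loose items, but felt no contact other than the wheel.

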